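# Rack the full parts tubs, leave the empties

## Task

Four look-alike lidded parts tubs stand among the clutter on the repair bench; two are full and two are empty. Lift them to feel which are the full ones, and push each full tub end first all the way into a bay of the low wire rack, one to a bay, so that it does not stick out of the front. Leave the empties standing where they were, keep all tubs upright, and do not disturb the other things on the bench.

Things in the scene. Friction and masses are not known exactly. Their poses are not given: they have to be found in the camera images.
- tub_a_mid (a point): one of four identical-looking grey plastic tubs with blue lids that do not come off, 96 x 60 x 58 mm tall, upright on the bench. Two are full (0.55 to 0.75 kg), two empty (about 0.12 kg); names say nothing of which. This point: its centre, 29 mm above its underside; x along the 96 mm length, y along the 60 mm width, z up. Both ends look alike
- tub_b_mid (a point): one of four identical-looking grey plastic tubs with blue lids that do not come off, 96 x 60 x 58 mm tall, upright on the bench. Two are full (0.55 to 0.75 kg), two empty (about 0.12 kg); names say nothing of which. This point: its centre, 29 mm above its underside; x along the 96 mm length, y along the 60 mm width, z up. Both ends look alike
- tub_c_mid (a point): one of four identical-looking grey plastic tubs with blue lids that do not come off, 96 x 60 x 58 mm tall, upright on the bench. Two are full (0.55 to 0.75 kg), two empty (about 0.12 kg); names say nothing of which. This point: its centre, 29 mm above its underside; x along the 96 mm length, y along the 60 mm width, z up. Both ends look alike
- tub_d_mid (a point): one of four identical-looking grey plastic tubs with blue lids that do not come off, 96 x 60 x 58 mm tall, upright on the bench. Two are full (0.55 to 0.75 kg), two empty (about 0.12 kg); names say nothing of which. This point: its centre, 29 mm above its underside; x along the 96 mm length, y along the 60 mm width, z up. Both ends look alike
- rack: low steel wire rack fixed to the bench: two bays side by side, no floor (tubs slide in on the bench). 100 mm deep (its x), 186 wide (its y), 72 tall. Origin: centre of its underside; +x points into the bays; the open front, at x = -50 mm, faces roughly the robot. Walls 6 mm thick at y = -90, 0, +90 mm. Wire roof: underside at 68 mm, top at 72
- bay_left (a point): left (+y) bay of the rack: middle of its mouth at bench height, at the rack's x = -50, y = +45 mm; x points into the bay. The bay is 84 mm wide, 68 mm high, so a tub goes in only end first through the front. Rods across the back stop it 100 mm in: a tub fully home has its near end 4 mm inside the mouth and its centre 52 mm in
- bay_right (a point): right (-y) bay of the rack: middle of its mouth at bench height, at the rack's x = -50, y = -45 mm; x points into the bay. The bay is 84 mm wide, 68 mm high, so a tub goes in only end first through the front. Rods across the back stop it 100 mm in: a tub fully home has its near end 4 mm inside the mouth and its centre 52 mm in
- carton: bystander among the tubs: cardboard box 85 (its x) x 60 x 45 mm tall. Origin at the centre of its underside
- spool: bystander among the tubs: copper-wire spool standing upright, 60 mm across, 50 mm tall. Origin at the centre of its underside
- spray_can: bystander: upright red can 54 mm across, 170 mm tall, near the rack's far right. Origin at the centre of its underside
- jar: bystander: amber jar 68 mm across, 85 mm tall, left of the rack. Origin at the centre of its underside
- wrench: bystander: steel wrench lying flat, 170 mm long along its x, at the right end of the tubs. Origin about the middle of its length, on its underside
- big_tub: bystander: large tub of the same grey and blue plastic, 138 x 178 x 87 mm tall, behind the tubs. Origin at the centre of its underside
Not all that is in view belongs to the job. Of the things that look like the rack, the larger one is meant.

How it is judged:
On the way, in this order (a step that is already met when the one before it is completed fails the run):
1. a tub has been lifted off the bench (height (world z) of any of tub_a_mid, tub_b_mid, tub_c_mid, tub_d_mid above 0.035 m), for 0.1 s.
2. a full tub stands fully home in the rack, its weight on the bench (((x of tub_a_mid in the frame of rack between -0.014 and 0.02 m and y of tub_a_mid in the frame of rack between -0.09 and 0.09 m and height (world z) of tub_a_mid below 0.036 m and angle between tub_a_mid's own z axis and vertical below 0.1 rad and contact force between tub_a and table above 3.5 N) or (x of tub_b_mid in the frame of rack between -0.014 and 0.02 m and y of tub_b_mid in the frame of rack between -0.09 and 0.09 m and height (world z) of tub_b_mid below 0.036 m and angle between tub_b_mid's own z axis and vertical below 0.1 rad and contact force between tub_b and table above 3.5 N) or (x of tub_c_mid in the frame of rack between -0.014 and 0.02 m and y of tub_c_mid in the frame of rack between -0.09 and 0.09 m and height (world z) of tub_c_mid below 0.036 m and angle between tub_c_mid's own z axis and vertical below 0.1 rad and contact force between tub_c and table above 3.5 N) or (x of tub_d_mid in the frame of rack between -0.014 and 0.02 m and y of tub_d_mid in the frame of rack between -0.09 and 0.09 m and height (world z) of tub_d_mid below 0.036 m and angle between tub_d_mid's own z axis and vertical below 0.1 rad and contact force between tub_d and table above 3.5 N))), for 0.1 s.
At the end, for the whole second after the job is handed in: The two full tubs (over 3.5 N on the bench) stand upright in the rack, one in each bay, pushed home (centre at most 14 mm short of the rack's middle: 12 mm sticking out); the two empties (under 2.5 N) stand upright within 50 mm of where they started; all at rest (((x of tub_a_mid in the frame of rack between -0.014 and 0.02 m and y of tub_a_mid in the frame of rack between -0.09 and 0.09 m and height (world z) of tub_a_mid below 0.036 m and angle between tub_a_mid's own z axis and vertical below 0.1 rad and contact force between tub_a and table above 3.5 N) or (distance of tub_a_mid from where it was at the start of the episode below 0.05 m and angle between tub_a_mid's own z axis and vertical below 0.1 rad and contact force between tub_a and table below 2.5 N)) and ((x of tub_b_mid in the frame of rack between -0.014 and 0.02 m and y of tub_b_mid in the frame of rack between -0.09 and 0.09 m and height (world z) of tub_b_mid below 0.036 m and angle between tub_b_mid's own z axis and vertical below 0.1 rad and contact force between tub_b and table above 3.5 N) or (distance of tub_b_mid from where it was at the start of the episode below 0.05 m and angle between tub_b_mid's own z axis and vertical below 0.1 rad and contact force between tub_b and table below 2.5 N)) and ((x of tub_c_mid in the frame of rack between -0.014 and 0.02 m and y of tub_c_mid in the frame of rack between -0.09 and 0.09 m and height (world z) of tub_c_mid below 0.036 m and angle between tub_c_mid's own z axis and vertical below 0.1 rad and contact force between tub_c and table above 3.5 N) or (distance of tub_c_mid from where it was at the start of the episode below 0.05 m and angle between tub_c_mid's own z axis and vertical below 0.1 rad and contact force between tub_c and table below 2.5 N)) and ((x of tub_d_mid in the frame of rack between -0.014 and 0.02 m and y of tub_d_mid in the frame of rack between -0.09 and 0.09 m and height (world z) of tub_d_mid below 0.036 m and angle between tub_d_mid's own z axis and vertical below 0.1 rad and contact force between tub_d and table above 3.5 N) or (distance of tub_d_mid from where it was at the start of the episode below 0.05 m and angle between tub_d_mid's own z axis and vertical below 0.1 rad and contact force between tub_d and table below 2.5 N)) and linear speed of each of tub_a, tub_b, tub_c, tub_d below 0.02 m/s); the robot touches nothing.
It fails at once if a tub is tipped by more than about 35 degrees (angle between any of tub_a_mid, tub_b_mid, tub_c_mid, tub_d_mid's own z axis and vertical above 0.6 rad).
It fails at once if another thing on the bench is shifted by more than 30 mm (distance of any of carton, spool, spray_can, jar, wrench, big_tub from where it was at the start of the episode above 0.03 m).
It also fails if it takes over 72 s, if anything falls off the work surface, if the arm or the gripper's body presses on something with over 40 N, if the wrist force passes 120 N, or if a joint passes its speed limit or range.

## Robot

A 6-joint arm with a two-finger parallel gripper is mounted at the origin on the work surface. World frame = base frame: x ahead of the robot, y to its left, z up, the work surface at z = 0. Lengths are in m, angles in rad, forces in N, time in s.
With the tool pointing down it reaches from about 0.425 to 0.95 m from the base axis. Payload 3.5 kg.
Tool frame: the origin (TCP) lies at the very end of the fingers, on their centre line; the grasp point (between the pads) lies 19 mm behind it; z points along the fingers, y is the direction in which the jaws open and shut (so a half turn about z gives the same grasp; the last joint's range is limited). The gripper opens to 85 mm and grips with 20 to 120 N. Pads are 22 mm wide; open, the fingers measure 114 mm over their backs; the gripper's body (76 mm by 85 mm) begins 54 mm behind the grasp point. The pads swing forward as they close: fully open they stand 13 mm farther back than shut.
Start: joints at [-1.444, 0.286, 1.577, -0, 1.279, -0.15], TCP at [0.184, -0.649, 0.231] pointing down, gripper open.
Joint ranges: [-2.77, 2.77], [-0.9, 2.22], [0.21, 2.48], [-1.53, 4.67], [0.24, 2.81], [-2.84, 2.84]. Speed limits (rad/s): [2.79, 2.79, 3.14, 3.14, 3.14, 3.14].

## Interface

Orientations are given as a unit quaternion [x, y, z, w].
In Python, from plant import ctrl, imaging gives the robot as it stands.
- The arm moves only by the shell command python3 -m creep 'ROWS' [OPENING] [FORCE]. ROWS is JSON, one flat list of numbers, 4 for each row, row after row: the shift along the tool's x, y, z in units of 25 mm (1.0 is 25 mm), then the turn about the tool's z in units of 5 degrees (1.0 is 5 degrees). A call has 1 to 20 rows; each row is the pose to reach, as a shift and turn from the pose commanded when the call began, along the tool's axes at that moment; what a row does not reach only later rows make up. A row lasts 1/12 s, in which the tool goes at most 41.7 mm and 7.16 degrees, less where a joint would pass 70% of its speed; a pose out of reach is approached as far as the arm can. A call with a gripper value outside its range is refused whole. OPENING is the closure in counts, from 0 (fully open) to 255 (shut), set as the call begins (- or left out, the last holds). The fingers move at their own pace and stop on an object; FORCE is the grip in N (left out, the last holds). Time passes only in rows, so rows that repeat a pose let the fingers close. It gives the time, the measured TCP pose, the force and the opening at its end, in the units of the state.
- ctrl.get_state(): the state, without advancing time (a new reading comes with each control period).
- imaging.read_camera(name): name is "side" or "top" or "wrist"; returns the picture (420x560x3 uint8, red, green, blue); there is no depth.
- imaging.camera_info(name): a dict with "intrinsics" (3x3 intrinsics, pixels), "distortion" ([k1, k2, p1, p2, k3] as OpenCV has them; the pictures are not rectified), "origin" and "attitude" of the camera in the world. Camera axes: x right, y down, z forward; pixel columns grow to the right and rows downward; lengths in m; the calibration is good to about 2 mm. A picture is of the moment at which its call begins: read the wrist's pose just before it. camera_info takes no time and is no camera call; for the wrist camera it gives the pose at the moment of the call.
- ctrl.sign_off(): hands the job in, once; it reports no verdict.
Trained networks look in the newest picture that a camera, given by its name, has taken for a name from the list of things; names that differ only in an ending like _2 or _b are one class to them, and where a whole thing is asked for, a point or a joint stands for the part that bears it (a point fixed in the world has none). Each returns a list of dicts, best first, with "p" (0 to 1); they miss things now and then, are a little off and sometimes report something else, mostly with a low value. They report only what shows in the picture. A call takes as long as a camera call. They do not tell look-alikes from the thing itself.
- imaging.silhouettes(camera, name): "mask" (420x560 bool, what is visible of it) and "uv" ([column, row] in pixels, amid what is visible of it).
The state is a dict: "time": time; "qpos": joint angles; "dq": joint speeds; "joint_efforts": joint torques, N m; "eef_pos": TCP position; "tcp_rot": TCP orientation; "contact_force": force on the tool from outside, world axes, zero at the start; "wrist_torque": the same for the moment, N m; "opening": opening from 0.0 (shut) to 1.0 (fully open).
Only numpy, scipy, OpenCV 4.12 (cv2) and the standard library are available. Lean on these libraries where they do the work, as an engineer would, in place of code of your own. Each camera call takes 0.05 s, during which the arm holds its last target.

## Working session

There is one attempt and no reset: what is moved stays moved. The work goes in short steps, Python scripts to look and compute and a shell command to move; the robot and the scene stay as the last step left them, time stands still between calls to the robot, and variables do not carry over. Pictures are saved under pics/ and viewed, and the job is handed in when it is done.

```bash
mkdir -p pics; ls; python3 - <<'E'
from plant import ctrl, imaging
import cv2
s=ctrl.get_state(); print(s)
for n in ["top","side","wrist"]:
    print(n,imaging.camera_info(n))
    im=imaging.read_camera(n); cv2.imwrite(f"pics/{n}0.png",im[:,:,::-1])
print(ctrl.get_state()["time"])
E
```

```text
pics
{'time': 0.0, 'qpos': array([-1.44399459e+00,  2.87189381e-01,  1.57820275e+00,  2.74316517e-06,
        1.27857546e+00, -1.50024978e-01]), 'dq': array([ 8.23712547e-04, -3.03846765e-03,  8.73545390e-05,  1.21099562e-03,
       -3.14748673e-04, -8.70651630e-04]), 'joint_efforts': array([ 1.18201110e-04, -4.05977154e+01, -2.92625499e+01, -2.38848770e-04,
        5.78609193e-03, -9.22431497e-06]), 'eef_pos': array([ 0.18440878, -0.64863319,  0.22991741]), 'tcp_rot': array([ 9.90435511e-01,  1.37971331e-01,  1.51010473e-05, -1.18737718e-03]), 'contact_force': array([-0.77991574, -0.27675746,  0.14985041]), 'wrist_torque': array([0.00157674, 0.01181687, 0.01456483]), 'opening': 1.0013988233860058}
top {'intrinsics': array([[448.02318255,   0.        , 276.83358211],
       [  0.        , 448.02318255, 203.41924997],
       [  0.        ,   0.        ,   1.        ]]), 'distortion': array([-0.02024912,  0.        ,  0.        ,  0.        ,  0.        ]), 'origin': array([0.30399517, 0.03857516, 1.21631291]), 'attitude': array([-0.69260013,  0.71394554, -0.07503396,  0.07040406])}
side {'intrinsics': array([[401.75696151,   0.        , 270.81091179],
       [  0.        , 401.75696151, 204.67340091],
       [  0.        ,   0.        ,   1.        ]]), 'distortion': array([-0.03613282,  0.        ,  0.        ,  0.        ,  0.        ]), 'origin': array([0.33855287, 0.83613413, 0.81147703]), 'attitude': array([-0.11874001,  0.90654462, -0.40187473,  0.0507382 ])}
wrist {'intrinsics': array([[357.95973031,   0.        , 281.98784437],
       [  0.        , 357.95973031, 207.27959939],
       [  0.        ,   0.        ,   1.        ]]), 'distortion': array([-0.09481601,  0.        ,  0.        ,  0.        ,  0.        ]), 'origin': array([ 0.24949815, -0.63088012,  0.37251054]), 'attitude': array([ 0.79058803, -0.59756259, -0.08129898,  0.10620734])}
0.15
```

View pics/top0.png

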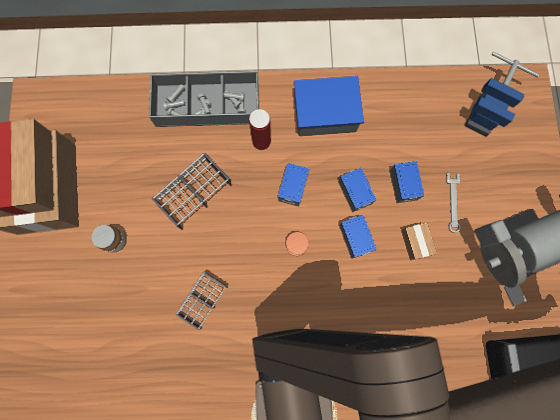

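View pics/side0.png

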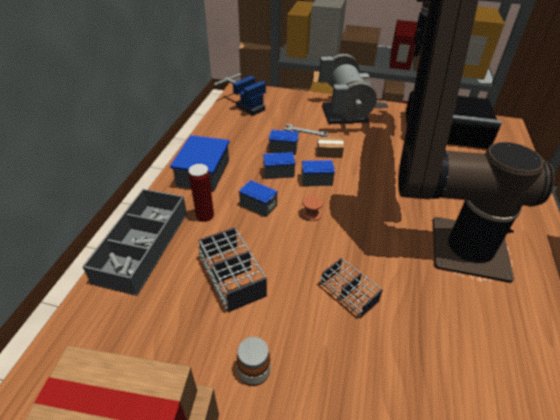

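View pics/wrist0.png

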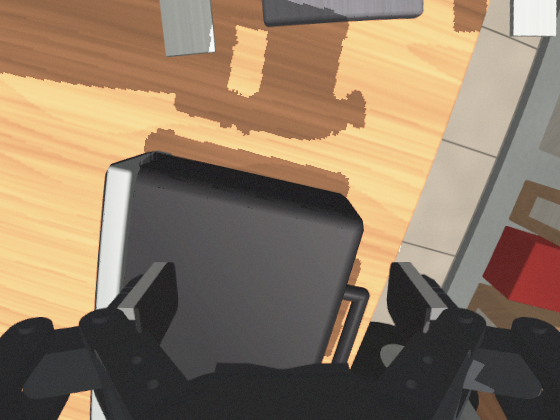

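```bash
cat > h.py <<'E'
import numpy as np, cv2
from scipy.spatial.transform import Rotation as R
from plant import ctrl, imaging
def ray(info,uv):
    uv=np.asarray(uv,float).reshape(-1,1,2)
    n=cv2.undistortPoints(uv,info["intrinsics"],np.array(info["distortion"])).reshape(-1,2)
    d=np.c_[n,np.ones(len(n))]
    return R.from_quat(info["attitude"]).apply(d)
def toplane(info,uv,z):
    d=ray(info,uv); o=np.array(info["origin"]); t=(z-o[2])/d[:,2]
    return o+d*t[:,None]
def project(info,P):
    P=np.asarray(P,float).reshape(-1,3)
    Rm=R.from_quat(info["attitude"]).as_matrix().T
    rv,_=cv2.Rodrigues(Rm); t=-Rm@np.array(info["origin"])
    return cv2.projectPoints(P,rv,t,info["intrinsics"],np.array(info["distortion"]))[0].reshape(-1,2)
def rackpts(x,y,th,z=0.072,hx=.05,hy=.093):
    c,s=np.cos(th),np.sin(th)
    return np.array([[x+c*a-s*b,y+s*a+c*b,z] for a,b in [(-hx,-hy),(-hx,hy),(hx,hy),(hx,-hy)]])
def lids(info,im,z=0.058):
    """blue lid tops -> (x,y,angle of long axis deg,L,W,uv)"""
    hsv=cv2.cvtColor(im,cv2.COLOR_RGB2HSV)
    m=cv2.inRange(hsv,(105,130,90),(130,255,255))
    m=cv2.morphologyEx(m,cv2.MORPH_OPEN,np.ones((3,3)))
    n,l,st,_=cv2.connectedComponentsWithStats(m)
    out=[]
    for i in range(1,n):
        if st[i,4]<200: continue
        cs,_=cv2.findContours((l==i).astype(np.uint8),cv2.RETR_EXTERNAL,cv2.CHAIN_APPROX_NONE)
        c=max(cs,key=cv2.contourArea).reshape(-1,2)
        P=toplane(info,c,z)[:,:2]*1000
        (cx,cy),(w,h),a=cv2.minAreaRect(P.astype(np.float32))
        if w<h: w,h,a=h,w,a+90
        out.append((cx/1000,cy/1000,(a+90)%180-90,w,h,c.mean(0)))
    return out
E
python3 - <<'E'
from h import *
i=imaging.camera_info("top"); im=cv2.imread("pics/top0.png")[:,:,::-1].copy()
for l in lids(i,im): print(np.round(l[:5],3),l[5].round())
c=[(206,154),(152,196),(182,228),(231,183)]
P=toplane(i,c,0.072);print(P.round(3)); print(np.linalg.norm(np.diff(P,axis=0),axis=1))
print(project(i,[[0,0,0],[.5,0,0],[.5,.3,0]]))
cr=im[140:250,140:480]; cv2.imwrite("pics/crop.png",cv2.resize(cr,None,fx=2.3,fy=2.3,interpolation=2)[:,:,::-1])
cr=im[145:240,140:245]; cv2.imwrite("pics/crop2.png",cv2.resize(cr,None,fx=6,fy=6,interpolation=2)[:,:,::-1])
E
```

```text
[ 8.32000e-01 -1.24000e-01 -8.71960e+01  1.80850e+02  1.40437e+02] [328. 102.]
[  0.855  -0.626  59.03  100.988  24.065] [505.  89.]
[  0.804  -0.595  59.14  101.163  42.888] [497. 107.]
[ 0.599 -0.328  6.124 96.379 60.553] [409. 180.]
[ 6.0200e-01 -1.8000e-02 -1.7350e+01  9.6816e+01  5.9342e+01] [293. 183.]
[ 0.583 -0.189 20.956 95.404 60.597] [358. 188.]
[ 0.455 -0.183 17.389 95.587 59.434] [359. 236.]
[[0.684 0.212 0.072]
 [0.573 0.354 0.072]
 [0.486 0.274 0.072]
 [0.602 0.146 0.072]]
[0.17958791 0.11807288 0.17242607]
[[294.1133357  418.79828256]
 [287.16743153 223.8115792 ]
 [177.90693688 227.04791169]]
```

View pics/crop2.png

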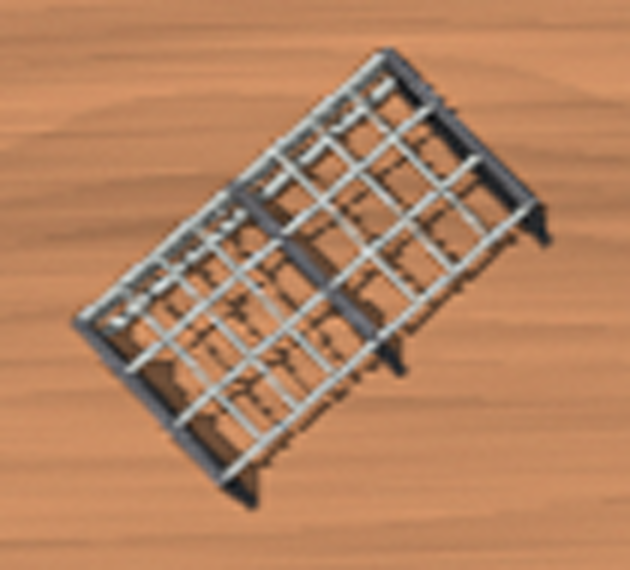

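View pics/crop.png

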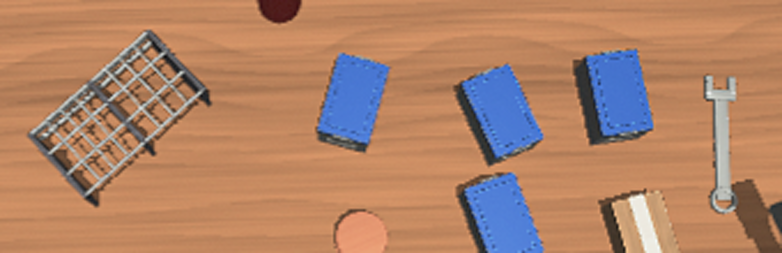

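Tubs candidates: blue lids at (293,183), (358,188), (409,180), (359,236); not the big tub (328,102) or the blue vise (500,98). Rack candidates: large wire rack (192,190) – chosen; small look-alike (202,299) – rejected.

```bash
python3 - <<'E'
from h import *
from scipy.optimize import least_squares
i=imaging.camera_info("top"); im=cv2.imread("pics/top0.png")
c=np.array([(228.8,178.8),(177,225),(153.3,198),(204.5,153.3)])
P=toplane(i,c,0.072);print(P.round(3)); print(np.linalg.norm(np.diff(P,axis=0),axis=1))
r=least_squares(lambda p:(project(i,rackpts(*p))-c).ravel(),[.58,.25,.7])
print(r.x,np.degrees(r.x[2]),r.fun.round(1))
x,y,th=r.x
for z,col in((.072,(0,255,0)),(0,(0,255,255))):
    cv2.polylines(im,[project(i,rackpts(x,y,th,z)).round().astype(int)],True,col,1)
cv2.imwrite("pics/ov.png",cv2.resize(im[140:320,140:480],None,fx=2.3,fy=2.3,interpolation=2))
# bystanders
for n in ["carton","spool","jar","spray_can","wrench"]:
    o=imaging.silhouettes("top",n)
    if o: print(n,round(o[0]["p"],2),o[0]["uv"],toplane(i,o[0]["uv"],{"carton":.045,"spool":.05,"jar":.085,"spray_can":.17,"wrench":.01}[n]).round(3))
E
```

```text
[[0.613 0.152 0.072]
 [0.494 0.287 0.072]
 [0.567 0.35  0.072]
 [0.686 0.216 0.072]]
[0.18014643 0.0968227  0.17861507]
[0.59011448 0.25130358 0.72348481] 41.452626298137595 [ 1.3 -0.4 -0.4  1.1 -1.5  0.5  0.6 -1.3]
carton 0.76 [418.4, 239.2] [[ 0.441 -0.343  0.045]]
spool 0.67 [294.4, 244.7] [[ 0.436 -0.015  0.05 ]]
jar 0.92 [109.2, 238.8] [[0.461 0.456 0.085]]
spray_can 0.65 [261.7, 132.3] [[0.703 0.06  0.17 ]]
wrench 0.66 [450.7, 200.4] [[ 0.55  -0.454  0.01 ]]
```

View pics/ov.png

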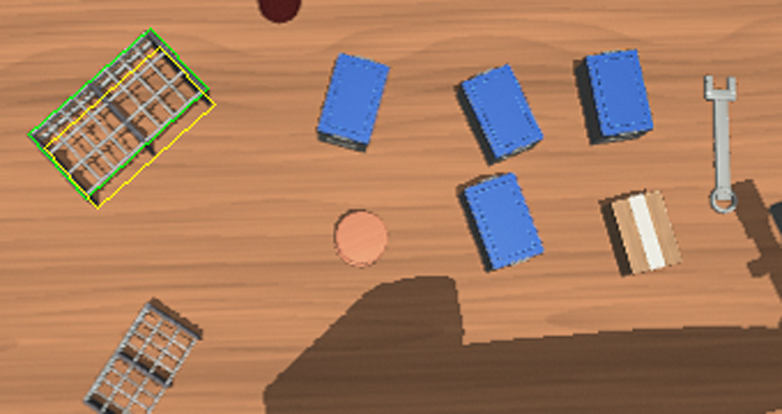

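```bash
cat > go.py <<'E'
import sys
from h import *
# usage: go.py x y z yawdeg
s=ctrl.get_state(); p=s["eef_pos"]; r=R.from_quat(s["tcp_rot"]); m=r.as_matrix()
yaw=np.degrees(np.arctan2(m[1,0],m[0,0]))
print("t",round(s["time"],2),"tcp",p.round(4),"yaw",round(yaw,2),"F",s["contact_force"].round(2),"open",round(s["opening"],3))
if len(sys.argv)>4:
    x,y,z,w=map(float,sys.argv[1:5])
    d=m.T@(np.array([x,y,z])-p)
    dw=-((w-yaw+90)%180-90)
    print("rows:",(d/.025).round(3),round(dw/5,3)," dist mm",round(1000*np.linalg.norm(d)), "min rows",np.linalg.norm(d)/.0417, abs(dw)/7.16)
E
python3 go.py 0.599 -0.328 0.2 6.1
python3 - <<'E'
from h import *
i=imaging.camera_info("side"); t=imaging.camera_info("top")
for uv in [(372,118),(325,118)]: print(toplane(i,uv,0))
for z in (0,.1,.2): print(z,toplane(t,[(480,250),(560,215)],z).round(3).tolist())
for z in (0,.1,.15,.2,.25,.3): print(z,project(i,[[.42,-.6,z],[.42,-.5,z]]).round().tolist(),project(t,[[.42,-.6,z],[.42,-.5,z]]).round().tolist())
E
```

```text
t 0.4 tcp [ 0.1845 -0.6492  0.2311] yaw 15.86 F [ 0.53 -0.06  0.7 ] open 0.999
rows: [19.461 -7.828  1.248] 1.951  dist mm 525 min rows 12.598016047145041 1.3627198406508205
[[ 0.30800676 -0.62913538  0.        ]]
[[ 0.4885212  -0.57900598  0.        ]]
0 [[0.412, -0.524, 0.0], [0.501, -0.761, 0.0]]
0.1 [[0.403, -0.478, 0.1], [0.485, -0.696, 0.1]]
0.2 [[0.394, -0.431, 0.2], [0.469, -0.63, 0.2]]
0 [[343.0, 118.0], [340.0, 131.0]] [[507.0, 246.0], [471.0, 247.0]]
0.1 [[346.0, 95.0], [343.0, 107.0]] [[527.0, 242.0], [488.0, 243.0]]
0.15 [[348.0, 82.0], [345.0, 94.0]] [[538.0, 239.0], [498.0, 240.0]]
0.2 [[350.0, 69.0], [346.0, 81.0]] [[551.0, 236.0], [508.0, 238.0]]
0.25 [[351.0, 56.0], [348.0, 67.0]] [[564.0, 233.0], [520.0, 235.0]]
0.3 [[353.0, 42.0], [350.0, 52.0]] [[579.0, 230.0], [532.0, 231.0]]
```

```bash
python3 -m creep '[0,0,-1.6,0, 0,0,-3.3,0, 1,-0.4,-5,0, 2.6,-1,-5.2,0.5, 4.2,-1.7,-5.2,1, 5.8,-2.3,-5.2,1.95, 7.4,-3,-5.2,1.95, 9,-3.6,-5.2,1.95, 10.6,-4.3,-5.2,1.95, 12.2,-4.9,-5,1.95, 13.8,-5.6,-4,1.95, 15.4,-6.3,-3,1.95, 17,-7,-1.5,1.95, 18,-7.5,0,1.95, 18.0,-7.5,0.4,1.95, 18.0,-7.5,0.4,1.95, 18.0,-7.5,0.4,1.95]' 0 60
python3 - <<'E'
from h import *
i=imaging.camera_info("wrist"); im=imaging.read_camera("wrist"); cv2.imwrite("pics/w1.png",im[:,:,::-1])
for l in lids(i,im): print(np.round(l[:5],3),l[5].round())
i=imaging.camera_info("top"); im=imaging.read_camera("top"); cv2.imwrite("pics/t1.png",im[:,:,::-1])
for l in lids(i,im): print(np.round(l[:5],3),l[5].round())
E
python3 go.py .599 -.328 .2 6.1
```

```text
time: 1.82
eef_pos: [0.5655, -0.3425, 0.2156]
tcp_rot: [0.998, 0.055, -0.003, -0.003]
contact_force: [-1.0, 0.2, -0.3]
opening: 0.997
[ 0.584 -0.192 21.289 94.507 58.698] [111. 148.]
[ 0.601 -0.331  6.766 94.215 57.944] [273. 143.]
[ 0.466 -0.182 17.549 72.739 58.463] [ 99. 268.]
[ 8.32000e-01 -1.24000e-01 -8.71800e+01  1.80855e+02  1.40980e+02] [328. 102.]
[  0.855  -0.626  59.03  100.988  24.065] [505.  89.]
[  0.804  -0.595  59.14  101.119  43.01 ] [497. 107.]
[ 0.601 -0.328  6.714 93.003 59.713] [407. 178.]
[ 6.0200e-01 -1.8000e-02 -1.5496e+01  9.6460e+01  5.9647e+01] [293. 183.]
[ 0.583 -0.189 21.171 95.326 60.446] [358. 188.]
[ 0.455 -0.183 17.586 94.616 59.319] [359. 235.]
t 1.92 tcp [ 0.5659 -0.3465  0.2218] yaw 6.13 F [-0.42 -0.43  0.13] open 1.0
rows: [ 1.396 -0.596  0.869] 0.007  dist mm 44 min rows 1.0485425304149678 0.004827356572950419
```

View pics/w1.png

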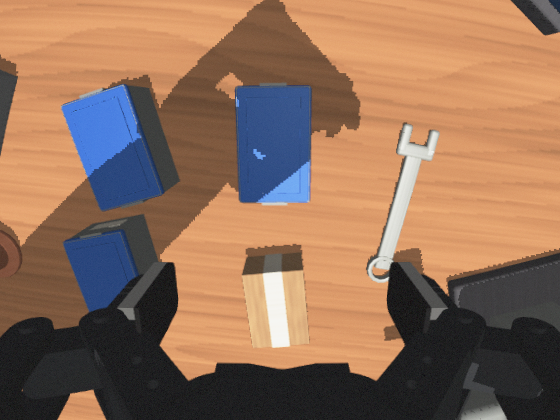

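```bash
python3 go.py .600 -.3295 .025 6.5
```

```text
t 1.92 tcp [ 0.5659 -0.3465  0.2218] yaw 6.13 F [-0.42 -0.43  0.13] open 1.0
rows: [ 1.434 -0.536  7.869] -0.073  dist mm 200 min rows 4.806179132390664 0.05103856521475987
```

```bash
python3 -m creep '[1.4,-0.5,0.5,0, 1.43,-0.54,1.8,0, 1.43,-0.54,3.2,0, 1.43,-0.54,4.6,0, 1.43,-0.54,6,0, 1.43,-0.54,7.2,0, 1.43,-0.54,7.87,0, 1.43,-0.54,7.87,0, 1.43,-0.54,7.87,0]'; python3 go.py .600 -.3295 .025 6.5; 
python3 -m creep '[0,0,0,0,0,0,0,0,0,0,0,0,0,0,0,0,0,0,0,0,0,0,0,0]' 255 60;python3 go.py .600 -.3295 .025 6.5;
```

```text
time: 2.67
eef_pos: [0.6003, -0.3311, 0.0263]
tcp_rot: [0.999, 0.052, 0.001, 0.001]
contact_force: [-0.3, 0.5, 0.6]
opening: 1.0
t 2.67 tcp [ 0.6003 -0.3311  0.0263] yaw 6.0 F [-0.3   0.45  0.58] open 1.0
rows: [-0.006 -0.064  0.053] -0.1  dist mm 2 min rows 0.049725026231392036 0.07016607493972965
time: 3.17
eef_pos: [0.6023, -0.3307, 0.0287]
tcp_rot: [0.999, 0.053, 0.002, 0.002]
contact_force: [-0.2, -2.1, 6.5]
opening: 0.689
t 3.17 tcp [ 0.6023 -0.3307  0.0287] yaw 6.11 F [-0.19 -2.1   6.53] open 0.689
rows: [-0.087 -0.06   0.146] -0.078  dist mm 5 min rows 0.1081420732711516 0.05438937116809955
```

```bash
python3 -m creep '[0,0,-0.4,0,0,0,-0.8,0,0,0,-0.8,0,0,0,-0.8,0,0,0,-0.8,0]';python3 - <<'E'
from h import *
for k in range(3):
    imaging.read_camera("top"); s=ctrl.get_state(); print(s["contact_force"].round(2),s["wrist_torque"].round(2),s["eef_pos"].round(4))
E
```

```text
time: 3.58
eef_pos: [0.6, -0.3284, 0.0445]
tcp_rot: [0.999, 0.053, -0.0, -0.0]
contact_force: [0.5, 0.5, -1.1]
opening: 0.693
[-0.05  0.51 -1.46] [ 0.08 -0.03 -0.01] [ 0.5998 -0.3283  0.044 ]
[ 0.23  0.32 -0.68] [ 0.03  0.01 -0.01] [ 0.5997 -0.3282  0.0438]
[ 0.42  0.05 -0.49] [ 0.01 -0.03 -0.04] [ 0.5997 -0.3282  0.0437]
```

Tub 1 (409,180) is empty. Setting it down and going on to the next one.

```bash
python3 -m creep '[0,0,0.4,0,0,0,0.75,0,0,0,0.75,0,0,0,0.75,0]'; python3 -m creep '[0,0,0,0,0,0,0,0,0,0,0,0,0,0,-1,0,0,0,-2.5,0,0,0,-4,0,0,0,-4,0,0,0,-4,0]' 0
python3 go.py .5835 -.1905 .025 21.2
```

```text
time: 4.07
eef_pos: [0.6007, -0.3291, 0.0281]
tcp_rot: [0.999, 0.053, -0.0, 0.0]
contact_force: [-5.3, 2.8, 11.3]
opening: 0.691
time: 4.73
eef_pos: [0.602, -0.33, 0.1293]
tcp_rot: [0.999, 0.053, 0.003, 0.002]
contact_force: [-0.1, -0.5, 0.6]
opening: 1.003
t 4.73 tcp [ 0.602  -0.33    0.1293] yaw 6.11 F [-0.09 -0.5   0.63] open 1.003
rows: [-0.161 -5.647  4.145] -3.018  dist mm 175 min rows 4.200670552509626 2.1074429457490664
```

```bash
python3 -m creep '[0,-1.5,0,-1, -0.1,-3,0,-2, -0.16,-4.5,0.5,-3, -0.16,-5.65,1.2,-3.02, -0.16,-5.65,1.6,-3.02, -0.16,-5.65,2.6,-3.02, -0.16,-5.65,3.6,-3.02, -0.16,-5.65,4.1,-3.02, -0.16,-5.65,4.1,-3.02, -0.16,-5.65,4.1,-3.02]'; python3 go.py .5835 -.1905 .025 21.2; 
python3 -m creep '[0,0,0,0,0,0,0,0,0,0,0,0,0,0,0,0,0,0,0,0,0,0,0,0]' 255 60; python3 -m creep '[0,0,-0.4,0,0,0,-0.8,0,0,0,-0.8,0,0,0,-0.8,0,0,0,-0.8,0]';python3 - <<'E'
from h import *
for k in range(3):
    imaging.read_camera("top"); s=ctrl.get_state(); print(s["contact_force"].round(2),s["wrist_torque"].round(2),s["eef_pos"].round(4))
E
```

```text
time: 5.57
eef_pos: [0.5802, -0.1886, 0.0217]
tcp_rot: [0.983, 0.184, -0.001, -0.001]
contact_force: [0.2, -0.4, 1.0]
opening: 1.002
t 5.57 tcp [ 0.5802 -0.1886  0.0217] yaw 21.18 F [ 0.19 -0.41  1.04] open 1.002
rows: [ 0.095  0.118 -0.133] -0.004  dist mm 5 min rows 0.12105206583811526 0.002981829740778544
time: 6.07
eef_pos: [0.5833, -0.1905, 0.026]
tcp_rot: [0.983, 0.184, 0.002, 0.002]
contact_force: [0.5, -3.9, 5.7]
opening: 0.692
time: 6.48
eef_pos: [0.5801, -0.1878, 0.0421]
tcp_rot: [0.983, 0.184, -0.001, -0.001]
contact_force: [-0.1, 0.5, -7.0]
opening: 0.691
[ 0.43  0.13 -6.01] [-0.02  0.05 -0.01] [ 0.5801 -0.1879  0.042 ]
[-0.46 -0.28 -6.67] [ 0.02 -0.02  0.01] [ 0.5803 -0.188   0.0421]
[-0.03 -1.72 -6.81] [ 0.03 -0.09 -0.03] [ 0.5804 -0.1882  0.0423]
```

Tub 2 (358,188) is full (~6.5 N). Carrying it towards the left bay.

```bash
python3 go.py .455 .192 .13 41.45
```

```text
t 6.63 tcp [ 0.5804 -0.1882  0.0423] yaw 21.21 F [-0.03 -1.72 -6.81] open 0.69
rows: [  0.821 -15.998  -3.484] -4.047  dist mm 410 min rows 9.82798573467368 2.82619231867498
```

```bash
python3 -m creep '[0,0,-1.3,0, 0,0,-2.6,0, 0,-0.5,-3.5,0, 0.1,-2,-3.5,-0.4, 0.2,-3.5,-3.5,-0.8, 0.25,-5,-3.5,-1.2, 0.3,-6.5,-3.5,-1.6, 0.4,-8,-3.5,-2, 0.5,-9.5,-3.5,-2.4, 0.6,-11,-3.5,-2.8, 0.7,-12.5,-3.5,-3.2, 0.8,-14,-3.5,-3.6, 0.82,-15.2,-3.5,-4.05, 0.82,-16,-3.5,-4.05, 0.82,-16,-3.5,-4.05, 0.82,-16,-3.5,-4.05]' 
python3 - <<'E'
from h import *
i=imaging.camera_info("wrist"); im=imaging.read_camera("wrist").copy()
cv2.imwrite("pics/w2r.png",im[:,:,::-1])
x,y,th=.5901,.2513,.7235
for z,col in((.072,(0,255,0)),(0,(255,255,0))):
    cv2.polylines(im,[project(i,rackpts(x,y,th,z)).round().astype(int)],True,col,1)
cv2.imwrite("pics/w2.png",im[:,:,::-1])
i=imaging.camera_info("top"); im=imaging.read_camera("top"); cv2.imwrite("pics/t2.png",im[:,:,::-1])
E
python3 go.py .455 .192 .13 41.45
```

```text
time: 7.97
eef_pos: [0.4547, 0.1925, 0.1304]
tcp_rot: [0.935, 0.355, -0.0, 0.0]
contact_force: [-0.3, 0.0, -5.9]
opening: 0.695
t 8.07 tcp [0.4556 0.1912 0.1307] yaw 41.46 F [ 0.51 -0.42 -6.29] open 0.695
rows: [ 0.002 -0.04   0.026] 0.002  dist mm 1 min rows 0.0288077608301511 0.0016853351782159679
```

View pics/w2.png

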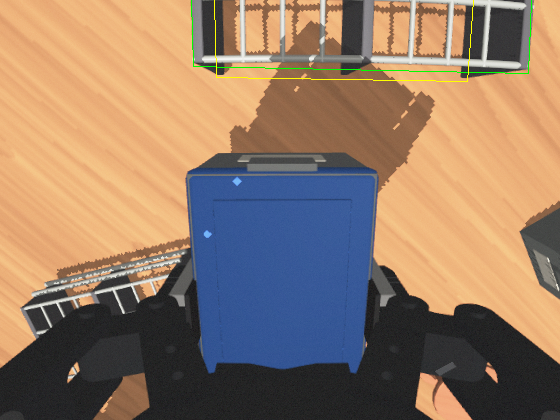

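View pics/t2.png

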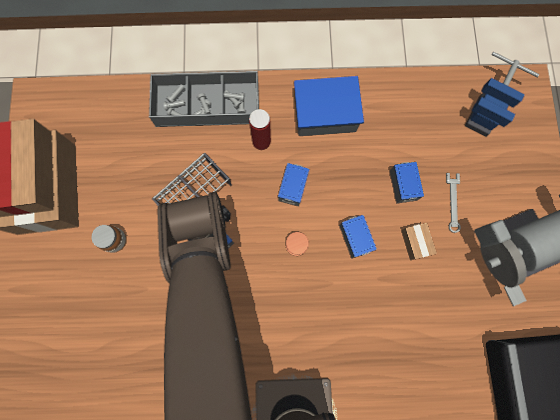

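```bash
python3 -m creep '[0.5,0,0,0, 1,0,0.5,0, 1,0,1.8,0, 1,0,3,0, 1,0,3.8,0, 1,0,4.1,0, 1,0,4.1,0, 1,0,4.1,0]' 
python3 - <<'E'
from h import *
i=imaging.camera_info("wrist"); im=imaging.read_camera("wrist").copy()
cv2.imwrite("pics/w3.png",im[:,:,::-1])
im=imaging.read_camera("side").copy()
cv2.imwrite("pics/s3.png",cv2.resize(im[150:380,120:420],None,fx=2.5,fy=2.5)[:,:,::-1])
E
python3 go.py .455 .192 .13 41.45
```

```text
time: 8.73
eef_pos: [0.4757, 0.2075, 0.0289]
tcp_rot: [0.936, 0.353, 0.001, 0.0]
contact_force: [0.3, -0.6, -7.0]
opening: 0.693
t 8.83 tcp [0.4757 0.2078 0.0293] yaw 41.39 F [-0.01 -0.27 -6.25] open 0.688
rows: [-1.03  -0.069 -4.031] -0.011  dist mm 104 min rows 2.4949755037353873 0.0077659842507853925
```

View pics/w3.png

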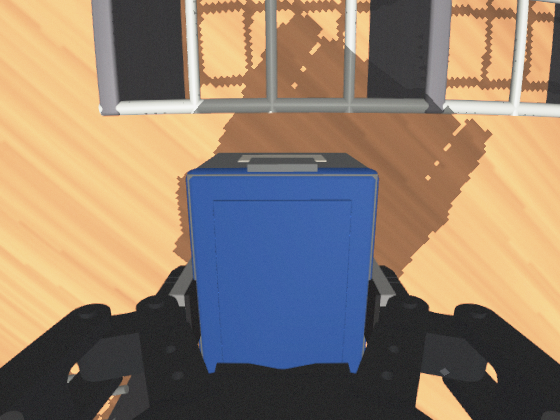

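View pics/s3.png

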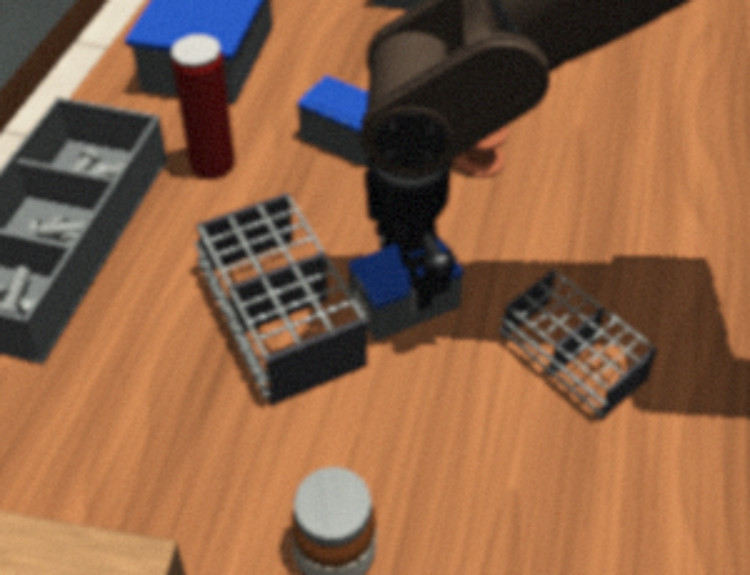

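```bash
python3 -m creep '[0.3,-0.1,0,0, 0.8,-0.12,0,0, 1.3,-0.12,0,0, 1.7,-0.12,0,0, 1.7,-0.12,0.1,0, 1.7,-0.12,0.12,0, 1.7,-0.12,0.12,0]' ; python3 go.py
python3 - <<'E'
from h import *
i=imaging.camera_info("wrist"); im=imaging.read_camera("wrist").copy()
cv2.imwrite("pics/w4.png",im[:,:,::-1])
E
python3 go.py
```

```text
time: 9.42
eef_pos: [0.505, 0.2389, 0.0259]
tcp_rot: [0.935, 0.354, 0.001, 0.0]
contact_force: [0.3, 0.7, -3.9]
opening: 0.692
t 9.42 tcp [0.505  0.2389 0.0259] yaw 41.48 F [ 0.32  0.7  -3.91] open 0.692
t 9.47 tcp [0.5048 0.2387 0.0259] yaw 41.47 F [ 1.4   1.82 -3.86] open 0.686
```

View pics/w4.png

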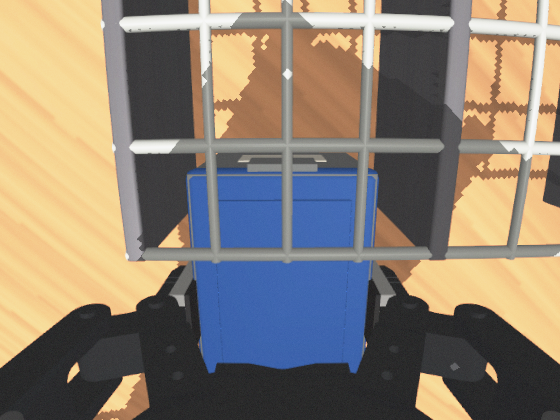

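```bash
python3 -m creep '[0,0,0,0,0,0,0,0,0,0,0,0,0,0,-1,0,0,0,-2.5,0,-1,0,-3,0,-2.4,0,-3,0,-3.4,0,-3,0,-3.4,0,-3,0]' 0; python3 -m creep '[0,0,0,0,0,0,1,0,0,0,2.2,0,0,0,2.8,0,0,0,2.8,0,0,0,2.8,0]' 255
python3 go.py
python3 - <<'E'
from h import *
i=imaging.camera_info("wrist"); im=imaging.read_camera("wrist").copy()
cv2.imwrite("pics/w5.png",im[:,:,::-1])
E
python3 go.py
```

```text
time: 10.22
eef_pos: [0.4368, 0.1804, 0.0998]
tcp_rot: [0.935, 0.353, -0.002, -0.0]
contact_force: [0.2, 0.2, -0.1]
opening: 1.001
time: 10.72
eef_pos: [0.4409, 0.1825, 0.03]
tcp_rot: [0.935, 0.354, -0.001, -0.0]
contact_force: [0.7, 0.3, -0.6]
opening: 0.144
t 10.72 tcp [0.4409 0.1825 0.03  ] yaw 41.47 F [ 0.74  0.35 -0.65] open 0.144
t 10.77 tcp [0.4418 0.1827 0.0311] yaw 41.47 F [0.71 0.45 0.47] open 0.056
```

View pics/w5.png

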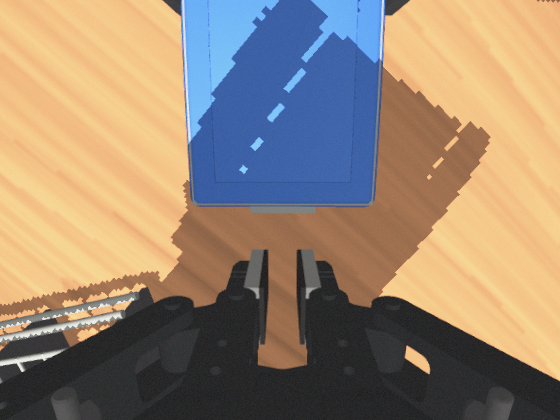

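```bash
python3 -m creep '[0,0,0,0, 0.4,0,0,0, 0.8,0,0,0, 1.2,0,0,0, 1.5,0,0,0, 1.8,0,0,0, 2.1,0,0,0, 2.4,0,0,0, 2.7,0,0,0, 3,0,0,0, 3.2,0,0,0, 3.4,0,0,0, 3.55,0,0,0,3.55,0,0,0]'
python3 - <<'E'
from h import *
i=imaging.camera_info("wrist"); im=imaging.read_camera("wrist").copy()
cv2.imwrite("pics/w6.png",im[:,:,::-1])
im=imaging.read_camera("side").copy()
cv2.imwrite("pics/s6.png",cv2.resize(im[190:340,170:360],None,fx=4,fy=4)[:,:,::-1])
E
python3 go.py
```

```text
time: 11.93
eef_pos: [0.5073, 0.2414, 0.0308]
tcp_rot: [0.935, 0.354, -0.001, 0.0]
contact_force: [-3.0, -1.9, 2.4]
opening: 0.001
t 12.03 tcp [0.5073 0.2414 0.0307] yaw 41.49 F [-2.02 -2.52  2.3 ] open -0.001
```

View pics/w6.png

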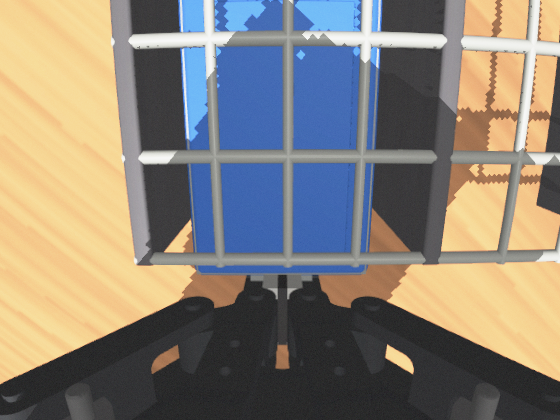

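View pics/s6.png

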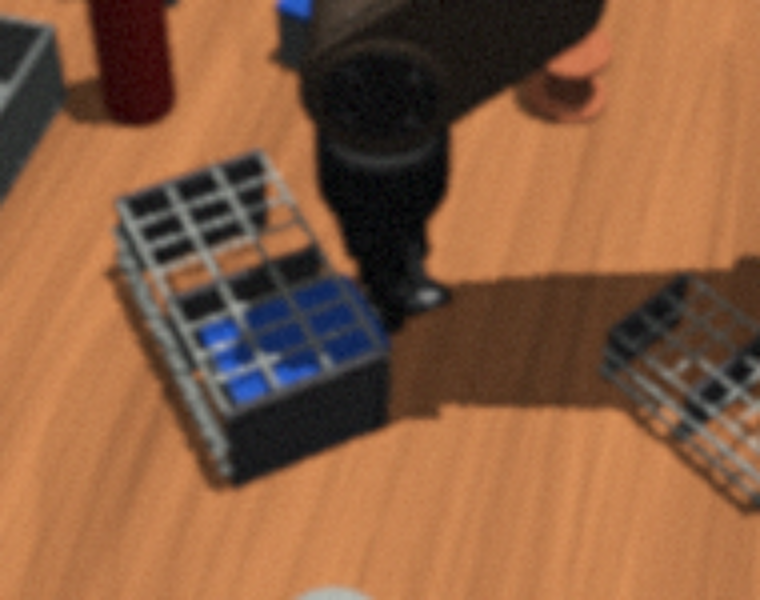

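```bash
python3 -m creep '[0.15,0,0,0, 0.3,0,0,0, 0.4,0,0,0, 0.5,0,0,0, 0.5,0,0,0]'
cat > rk.py <<'E'
from h import *
import sys
i=imaging.camera_info("wrist"); im=imaging.read_camera("wrist").copy()
cv2.imwrite("pics/%s.png"%sys.argv[1],im[:,:,::-1])
E
python3 rk.py w7
python3 go.py
```

```text
time: 12.45
eef_pos: [0.5131, 0.2469, 0.03]
tcp_rot: [0.935, 0.355, -0.006, 0.001]
contact_force: [-13.1, -12.0, 10.7]
opening: -0.001
t 12.5 tcp [0.5131 0.2469 0.0299] yaw 41.55 F [-11.67 -11.64   9.75] open 0.0
```

View pics/w7.png

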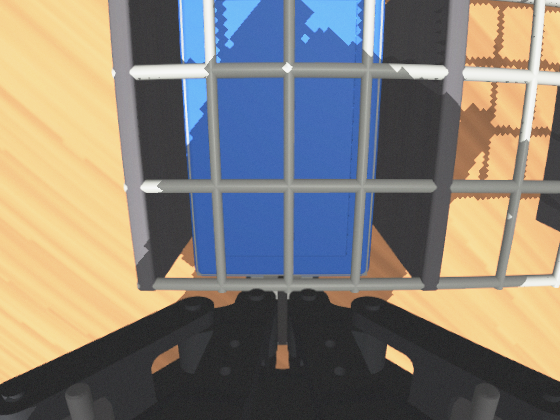

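```bash
python3 - <<'E'
from h import *
i=imaging.camera_info("wrist")
u=np.array([np.cos(np.radians(41.5)),np.sin(np.radians(41.5)),0])
c=np.array([.59,.2513,0])
for n,uv,z in [("near edge lid",(282,273),.058),("front rod top",(282,284),.072),("rod centre",(282,284),.07),("rod2",(282,186),.07),("rod3",(282,71),.07)]:
    print(n,((toplane(i,uv,z)-c)@u)*1000)
E
```

```text
near edge lid [-48.09621198]
front rod top [-44.87498677]
rod centre [-45.94998863]
rod2 [-14.28548197]
rod3 [17.48395418]
```

```bash
python3 -m creep '[-0.5,0,0,0, -1.2,0,0,0, -1.6,0,-1,0, -1.8,0,-2.5,0, -1.8,0,-4,0,-1.8,0,-4,0]' 0
python3 go.py .602 -.018 .14 -16
```

```text
time: 13.0
eef_pos: [0.4885, 0.2213, 0.1393]
tcp_rot: [0.935, 0.354, 0.009, 0.001]
contact_force: [1.3, 0.3, 1.2]
opening: 0.846
t 13.0 tcp [0.4885 0.2213 0.1393] yaw 41.45 F [1.26 0.33 1.18] open 0.846
rows: [-2.934e+00  1.018e+01  5.000e-03] 11.49  dist mm 265 min rows 6.351391114947793 8.02364065142591
```

```bash
python3 -m creep '[-0.3,1.2,0,1.3, -0.6,2.4,0,2.7, -0.9,3.6,0,4.1, -1.2,4.8,0,5.5, -1.6,6,0,6.9, -2,7.2,0,8.3, -2.4,8.4,0,9.7, -2.7,9.4,0,11, -2.93,10.18,0,11.49, -2.93,10.18,0,11.49, -2.93,10.18,0,11.49, -2.93,10.18,0,11.49]'
python3 - <<'E'
from h import *
i=imaging.camera_info("wrist"); im=imaging.read_camera("wrist"); cv2.imwrite("pics/w8.png",im[:,:,::-1])
for l in lids(i,im): print(np.round(l[:5],3),l[5].round())
i=imaging.camera_info("top"); im=imaging.read_camera("top"); cv2.imwrite("pics/t8.png",im[:,:,::-1])
for l in lids(i,im): print(np.round(l[:5],3),l[5].round())
E
python3 go.py .602 -.018 .025 -16
```

```text
time: 14.0
eef_pos: [0.5964, -0.019, 0.1302]
tcp_rot: [0.99, -0.139, 0.0, -0.0]
contact_force: [0.3, 0.4, -0.1]
opening: 1.001
[ 6.0400e-01 -2.0000e-02 -1.7456e+01  9.4270e+01  5.8218e+01] [280. 204.]
[ 0.482 -0.169 89.184 54.312 52.88 ] [527. 304.]
[ 8.32000e-01 -1.24000e-01 -8.71960e+01  1.80850e+02  1.40437e+02] [328. 101.]
[  0.855  -0.626  59.03  100.988  24.065] [505.  89.]
[  0.804  -0.595  59.14  101.163  42.888] [496. 107.]
[ 0.599 -0.328  6.156 96.362 60.106] [409. 180.]
[ 0.455 -0.183 17.389 95.587 59.434] [359. 236.]
t 14.1 tcp [ 0.596  -0.0184  0.1302] yaw -15.89 F [ 0.15  0.49 -0.12] open 1.003
rows: [ 0.226 -0.081  4.206] 0.022  dist mm 105 min rows 2.525700085617462 0.015270250623635318
```

View pics/w8.png

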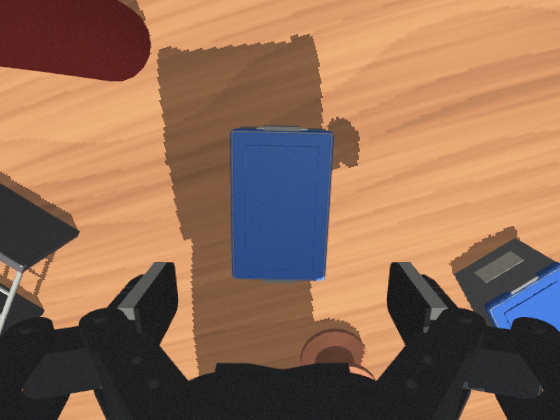

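View pics/t8.png

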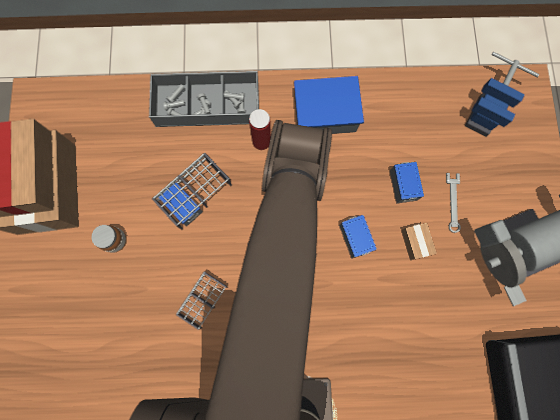

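```bash
python3 -m creep '[0.2,0,0.5,0.2, 0.26,-0.03,1.8,0.2, 0.26,-0.03,3,0.2, 0.26,-0.03,3.8,0.2, 0.26,-0.03,4.2,0.2, 0.26,-0.03,4.2,0.2]'; 
python3 -m creep '[0,0,0,0,0,0,0,0,0,0,0,0,0,0,0,0,0,0,0,0,0,0,0,0]' 255 60; python3 -m creep '[0,0,-0.4,0,0,0,-0.8,0,0,0,-0.8,0,0,0,-0.8,0,0,0,-0.8,0]';python3 - <<'E'
from h import *
for k in range(3):
    imaging.read_camera("top"); s=ctrl.get_state(); print(s["contact_force"].round(2),s["wrist_torque"].round(2),s["eef_pos"].round(4))
E
python3 go.py .5 .1 .13 41.5
```

```text
time: 14.6
eef_pos: [0.6004, -0.0194, 0.0224]
tcp_rot: [0.989, -0.147, -0.003, -0.0]
contact_force: [-0.3, 0.3, 0.7]
opening: 0.999
time: 15.1
eef_pos: [0.6046, -0.021, 0.0278]
tcp_rot: [0.989, -0.148, 0.002, 0.0]
contact_force: [-1.4, 1.1, 6.5]
opening: 0.692
time: 15.52
eef_pos: [0.6024, -0.0207, 0.0452]
tcp_rot: [0.989, -0.148, -0.0, 0.0]
contact_force: [-0.5, -0.1, -1.9]
opening: 0.687
[ 0.3   0.69 -2.11] [-0.02 -0.03  0.05] [ 0.6022 -0.0207  0.0448]
[ 0.53  0.03 -0.79] [0.01 0.04 0.  ] [ 0.6021 -0.0207  0.0447]
[ 0.05 -0.23 -1.33] [-0.01 -0.01 -0.01] [ 0.6021 -0.0207  0.0446]
t 15.67 tcp [ 0.6021 -0.0207  0.0446] yaw -16.99 F [ 0.05 -0.23 -1.33] open 0.689
rows: [-5.322 -3.422 -3.409] -11.699  dist mm 180 min rows 4.308884252831273 8.169463053501945
```

Empty (~1.4 N). So tub 4 (359,236) must be the other full one. Put this one back.

```bash
python3 -m creep '[0,0,0.4,0,0,0,0.7,0,0,0,0.7,0,0,0,0.7,0]'; python3 -m creep '[0,0,0,0,0,0,0,0,0,0,0,0,0,0,-1,0,0,0,-2.5,0,0,0,-4,0,0,0,-4,0,0,0,-4,0]' 0
python3 go.py .4555 -.1835 .024 17.4
```

```text
time: 16.0
eef_pos: [0.6027, -0.0208, 0.0274]
tcp_rot: [0.989, -0.148, -0.0, -0.0]
contact_force: [-0.2, -0.6, 1.5]
opening: 0.691
time: 16.67
eef_pos: [0.605, -0.0212, 0.1314]
tcp_rot: [0.989, -0.148, 0.004, 0.0]
contact_force: [-0.4, -0.9, -0.6]
opening: 0.999
t 16.67 tcp [ 0.605  -0.0212  0.1314] yaw -16.99 F [-0.37 -0.9  -0.59] open 0.999
rows: [-3.851  7.958  4.263] -6.877  dist mm 245 min rows 5.884493992633568 4.802517605772696
```

```bash
python3 -m creep '[-0.6,1.3,0,-1.2, -1.2,2.6,0,-2.4, -1.8,3.9,0,-3.6, -2.4,5.2,0,-4.8, -3,6.5,0,-6, -3.6,7.6,0,-6.88, -3.85,7.96,0,-6.88, -3.85,7.96,0,-6.88, -3.85,7.96,0,-6.88]'
python3 - <<'E'
from h import *
i=imaging.camera_info("wrist"); im=imaging.read_camera("wrist"); cv2.imwrite("pics/w9.png",im[:,:,::-1])
for l in lids(i,im): print(np.round(l[:5],3),l[5].round())
E
python3 go.py .4565 -.1845 .0235 17.4
```

```text
time: 17.42
eef_pos: [0.4521, -0.1826, 0.1269]
tcp_rot: [0.989, 0.15, -0.0, -0.001]
contact_force: [0.3, 0.0, -0.2]
opening: 0.997
[ 0.589 -0.299  6.461 79.205  3.846] [537.  66.]
[ 0.586 -0.304 24.636 82.828 24.468] [550.  76.]
[ 0.455 -0.185 17.23  93.816 58.258] [286. 212.]
t 17.47 tcp [ 0.4527 -0.1823  0.1272] yaw 17.35 F [0.87 1.01 0.77] open 1.005
rows: [0.121 0.134 4.146] -0.01  dist mm 104 min rows 2.487982555296273 0.007181934113384026
```

```bash
python3 -m creep '[0.1,0.1,0.5,0, 0.1,0.1,1.8,0, 0.1,0.1,3,0, 0.1,0.1,3.8,0, 0.1,0.1,4.15,0, 0.1,0.1,4.15,0]'; 
python3 -m creep '[0,0,0,0,0,0,0,0,0,0,0,0,0,0,0,0,0,0,0,0,0,0,0,0]' 255 60; python3 -m creep '[0,0,-0.4,0,0,0,-0.8,0,0,0,-0.8,0,0,0,-0.8,0,0,0,-0.8,0]';python3 - <<'E'
from h import *
for k in range(3):
    imaging.read_camera("top"); s=ctrl.get_state(); print(s["contact_force"].round(2),s["wrist_torque"].round(2),s["eef_pos"].round(4))
E
python3 go.py .533 .142 .13 41.45
```

```text
time: 17.97
eef_pos: [0.4547, -0.1826, 0.0215]
tcp_rot: [0.988, 0.152, -0.002, -0.002]
contact_force: [-0.8, 0.2, 0.4]
opening: 1.002
time: 18.47
eef_pos: [0.4572, -0.1849, 0.026]
tcp_rot: [0.989, 0.151, 0.002, 0.001]
contact_force: [1.8, 2.7, 6.5]
opening: 0.691
time: 18.88
eef_pos: [0.4549, -0.1843, 0.0435]
tcp_rot: [0.988, 0.151, -0.001, -0.0]
contact_force: [0.6, 0.2, -7.2]
opening: 0.692
[-0.2  -0.39 -7.37] [ 0.06 -0.05  0.04] [ 0.4548 -0.1842  0.0433]
[-1.54 -0.12 -7.21] [ 0.01  0.   -0.02] [ 0.4549 -0.1842  0.0433]
[-0.23  0.29 -6.69] [ 0.06 -0.07  0.03] [ 0.455  -0.1843  0.0433]
t 19.03 tcp [ 0.455  -0.1843  0.0433] yaw 17.4 F [-0.23  0.29 -6.69] open 0.691
rows: [  6.877 -11.524  -3.461] -4.809  dist mm 346 min rows 8.308967658285638 3.3585612062600063
```

```bash
python3 go.py .5268 .138 .13 41.5
```

```text
t 19.03 tcp [ 0.455  -0.1843  0.0433] yaw 17.4 F [-0.23  0.29 -6.69] open 0.691
rows: [  6.593 -11.446  -3.461] -4.819  dist mm 341 min rows 8.186140864030822 3.3655444464834696
```

```bash
python3 -m creep '[0,0,-1.3,0, 0,0,-2.6,0, 0.2,-0.4,-3.46,0, 0.9,-1.6,-3.46,-0.6, 1.6,-2.8,-3.46,-1.2, 2.3,-4,-3.46,-1.8, 3,-5.2,-3.46,-2.4, 3.7,-6.4,-3.46,-3, 4.4,-7.6,-3.46,-3.6, 5.1,-8.8,-3.46,-4.2, 5.8,-10,-3.46,-4.82, 6.3,-11,-3.46,-4.82, 6.6,-11.45,-3.46,-4.82, 6.6,-11.45,-3.46,-4.82, 6.6,-11.45,-3.46,-4.82]' 
python3 rk.py w10; python3 go.py .5268 .138 .0285 41.5
```

```text
time: 20.28
eef_pos: [0.527, 0.1381, 0.1298]
tcp_rot: [0.935, 0.355, -0.001, 0.0]
contact_force: [-0.1, -0.3, -8.3]
opening: 0.692
t 20.33 tcp [0.5269 0.1374 0.1298] yaw 41.54 F [-0.2  -0.09 -7.57] open 0.691
rows: [ 0.019 -0.019  4.052] 0.007  dist mm 101 min rows 2.429464163339398 0.005100789220748685
```

View pics/w10.png

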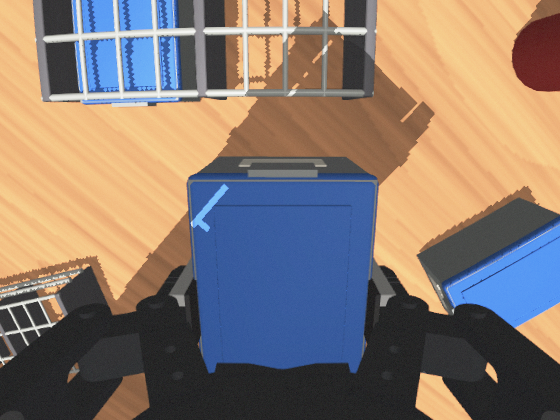

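```bash
python3 - <<'E'
from h import *
i=imaging.camera_info("wrist")
u=np.array([np.cos(np.radians(41.5)),np.sin(np.radians(41.5)),0]); c=np.array([.5906,.2545,0])
im=cv2.imread("pics/w10.png"); cv2.imwrite("pics/c10.png",cv2.resize(im[0:130,20:220],None,fx=4,fy=4,interpolation=2))
for n,uv,z in [("near edge lid",(130,102),.058),("rod",(130,97),.07)]:
    print(n,((toplane(i,uv,z)-c)@u)*1000)
E
python3 -m creep '[0,0,0.8,0, 0,0,2,0, 0,0,3.2,0, 0,0,3.8,0, 0,0,4.05,0, 0,0,4.05,0, 0,0,4.05,0]'; python3 rk.py w11; python3 go.py
```

```text
near edge lid [-52.80677149]
rod [-50.37561046]
time: 20.92
eef_pos: [0.5283, 0.1369, 0.0299]
tcp_rot: [0.935, 0.354, 0.001, 0.0]
contact_force: [1.0, 0.2, -5.9]
opening: 0.693
t 20.97 tcp [0.5287 0.1371 0.0303] yaw 41.44 F [ 0.62  0.4  -6.83] open 0.695
```

View pics/c10.png

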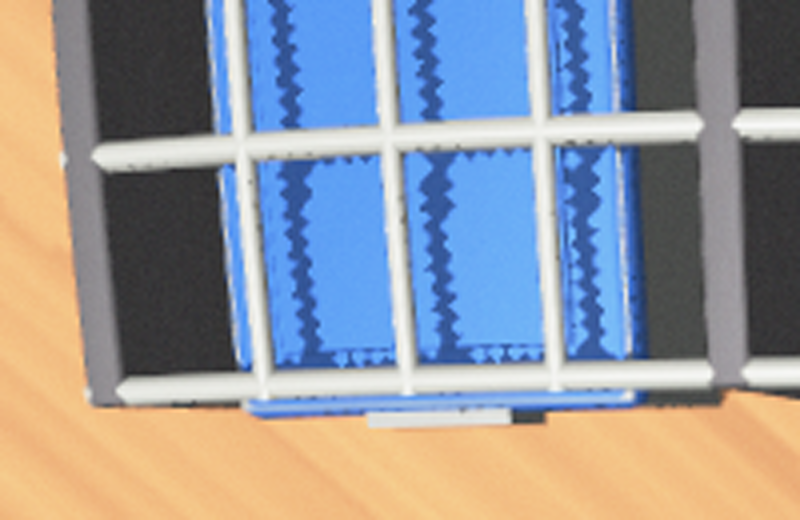

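View pics/w11.png

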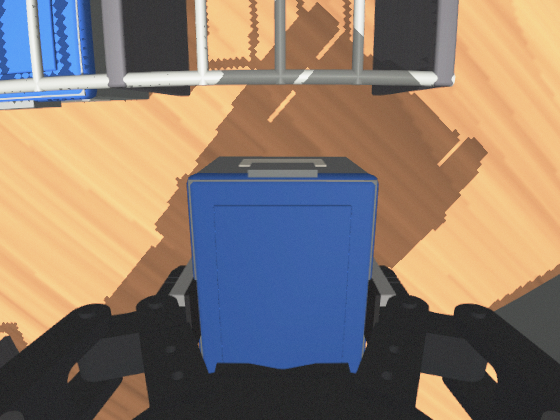

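```bash
python3 -m creep '[0.3,0,0,0, 0.8,0,0,0, 1.3,0,0,0, 1.7,0,0,0, 2,0,0,0, 2,0,0.1,0, 2,0,0.12,0, 2,0,0.12,0]' ; python3 rk.py w12; python3 go.py
```

```text
time: 21.63
eef_pos: [0.5647, 0.171, 0.0262]
tcp_rot: [0.935, 0.354, -0.0, 0.0]
contact_force: [1.0, 0.5, -5.5]
opening: 0.689
t 21.68 tcp [0.5646 0.1709 0.0262] yaw 41.51 F [ 0.43  0.91 -6.47] open 0.688
```

View pics/w12.png

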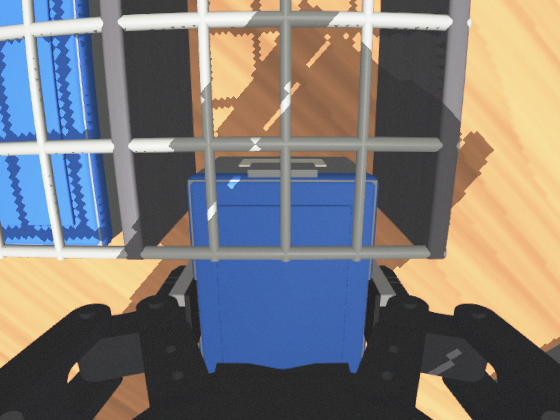

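```bash
python3 -m creep '[0,0,0.06,0,0,0,0.06,0]'; python3 -m creep '[0,0,0,0,0,0,0,0,0,0,0,0,0,0,-1,0,0,0,-2.5,0,-1,0,-3,0,-2.4,0,-3,0,-3.4,0,-3,0,-3.4,0,-3,0]' 0; python3 -m creep '[0,0,0,0,0,0,1,0,0,0,2.2,0,0,0,2.75,0,0,0,2.75,0,0,0,2.75,0]' 255
python3 rk.py w13; python3 go.py
```

```text
time: 21.85
eef_pos: [0.5646, 0.1709, 0.0261]
tcp_rot: [0.935, 0.354, -0.001, -0.0]
contact_force: [-5.5, -0.5, 4.0]
opening: 0.687
time: 22.6
eef_pos: [0.4984, 0.1129, 0.0996]
tcp_rot: [0.935, 0.354, -0.001, 0.0]
contact_force: [0.5, 0.9, 0.6]
opening: 0.998
time: 23.1
eef_pos: [0.5017, 0.1151, 0.0307]
tcp_rot: [0.935, 0.355, -0.0, -0.0]
contact_force: [0.3, 0.6, -0.6]
opening: 0.143
t 23.15 tcp [0.5027 0.1151 0.0318] yaw 41.53 F [ 0.19  0.16 -0.34] open 0.053
```

View pics/w13.png

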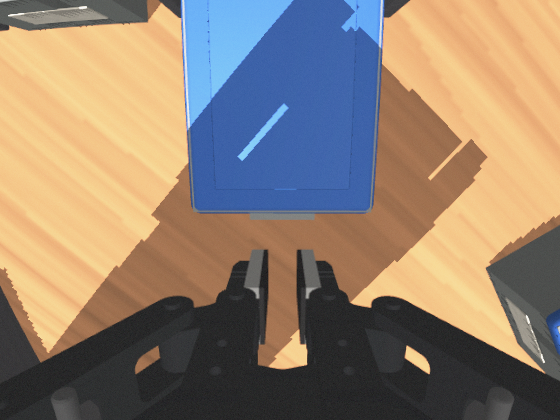

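```bash
python3 -m creep '[0,0,0,0, 0.4,0,0,0, 0.8,0,0,0, 1.2,0,0,0, 1.5,0,0,0, 1.8,0,0,0, 2.1,0,0,0, 2.4,0,0,0, 2.7,0,0,0, 3,0,0,0, 3.2,0,0,0, 3.4,0,0,0, 3.55,0,0,0, 3.7,0,0,0, 3.8,0,0,0, 3.8,0,0,0]'; python3 go.py
```

```text
time: 24.48
eef_pos: [0.5725, 0.1776, 0.0318]
tcp_rot: [0.935, 0.355, -0.002, 0.001]
contact_force: [-3.2, -3.4, 4.5]
opening: 0.0
t 24.48 tcp [0.5725 0.1776 0.0318] yaw 41.58 F [-3.24 -3.36  4.47] open 0.0
```

```bash
python3 -m creep '[0.1,0,0,0, 0.2,0,0,0, 0.28,0,0,0, 0.28,0,0,0]'; python3 go.py; python3 rk.py w14
```

```text
time: 24.82
eef_pos: [0.5738, 0.1791, 0.0317]
tcp_rot: [0.935, 0.356, -0.009, 0.002]
contact_force: [-18.1, -15.9, 16.0]
opening: 0.001
t 24.82 tcp [0.5738 0.1791 0.0317] yaw 41.69 F [-18.12 -15.94  15.95] open 0.001
```

View pics/w14.png

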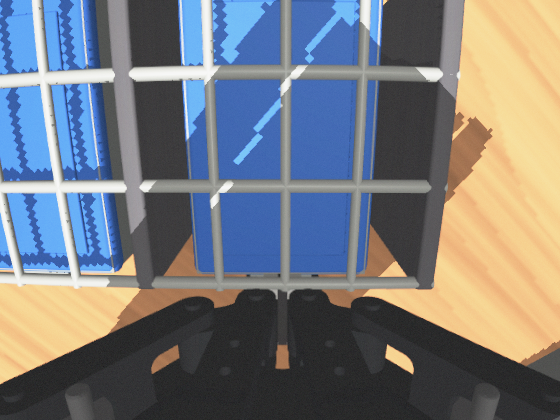

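```bash
python3 -m creep '[-0.5,0,0,0, -1.2,0,0,0, -1.8,0,-1,0, -2.2,0,-2.5,0, -2.6,0,-4,0,-2.8,0,-5,0,-2.8,0,-5,0,-2.8,0,-5,0]'; python3 go.py
python3 - <<'E'
from h import *
u=np.array([np.cos(np.radians(41.5)),np.sin(np.radians(41.5)),0]); c=np.array([.5906,.2545,0])
i=imaging.camera_info("wrist"); im=imaging.read_camera("wrist"); cv2.imwrite("pics/w15.png",im[:,:,::-1])
for uv,z in [((150,0),.058)]: pass
im=imaging.read_camera("side"); cv2.imwrite("pics/s15.png",cv2.resize(im[120:340,170:370],None,fx=2.7,fy=2.7)[:,:,::-1])
E
```

```text
time: 25.53
eef_pos: [0.5274, 0.1365, 0.1592]
tcp_rot: [0.935, 0.354, 0.003, 0.001]
contact_force: [-0.2, 0.1, -0.6]
opening: -0.006
t 25.53 tcp [0.5274 0.1365 0.1592] yaw 41.52 F [-0.16  0.05 -0.6 ] open -0.006
```

View pics/w15.png

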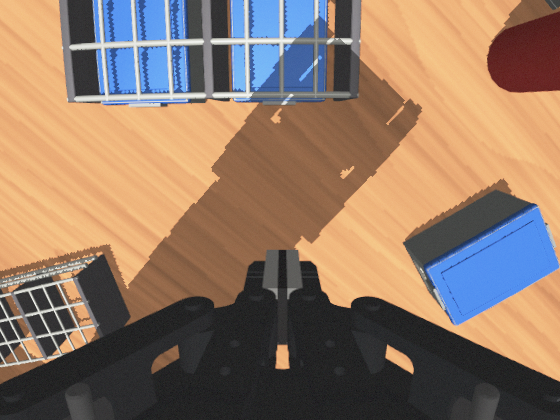

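View pics/s15.png

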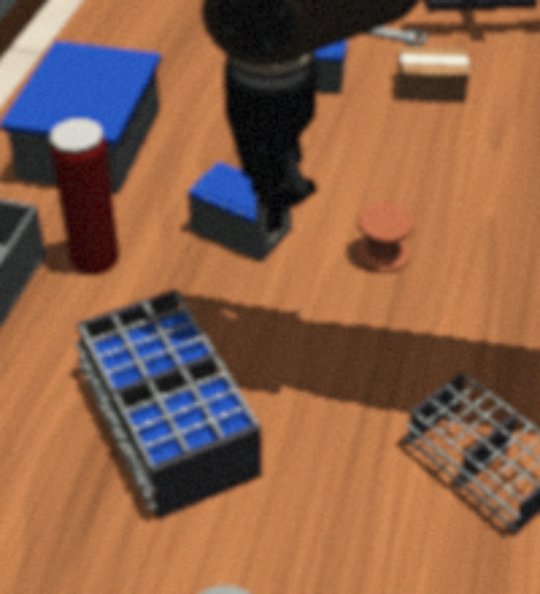

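```bash
python3 - <<'E'
from h import *
u=np.array([np.cos(np.radians(41.5)),np.sin(np.radians(41.5)),0]); v=np.array([-u[1],u[0],0]); c=np.array([.5906,.2545,0])
i=imaging.camera_info("wrist"); im=imaging.read_camera("wrist")
for l in lids(i,im): print("w",np.round(l[:5],3),l[5].round())
for uv,z in [((130,103),.058),((275,101),.058),((130,98),.07),((275,97),.07)]:
    d=toplane(i,uv,z)[0]-c; print(uv,(d@u*1000).round(1),(d@v*1000).round(1))
i=imaging.camera_info("top"); im=imaging.read_camera("top"); cv2.imwrite("pics/t15.png",im[:,:,::-1])
for l in lids(i,im): print("t",np.round(l[:5],3),l[5].round())
for n,z in {"carton":.045,"spool":.05,"jar":.085,"spray_can":.17,"wrench":.01}.items():
    o=imaging.silhouettes("top",n)
    if o: print(n,round(o[0]["p"],2),toplane(i,o[0]["uv"],z).round(3))
E
```

```text
w [ 0.55   0.298 38.615 22.176 18.604] [117.  17.]
w [ 0.565  0.281 41.777 20.881 18.463] [151.  17.]
w [ 0.576  0.268 39.127 19.311  7.671] [177.  16.]
w [ 0.602  0.238 40.558 18.494  6.27 ] [240.  15.]
w [ 0.613  0.226 41.205 18.466 18.144] [266.  15.]
w [ 0.627  0.209 41.673 18.508 17.985] [302.  15.]
w [ 0.591  0.207 41.46  28.781 18.446] [266.  64.]
w [ 0.606  0.191 41.613 28.743 18.576] [302.  63.]
w [ 0.543  0.262 41.668 28.943 18.66 ] [154.  64.]
w [ 0.554  0.249 41.048 28.529  7.847] [179.  64.]
w [ 0.585  0.223 40.476 16.465  6.346] [241.  53.]
w [ 0.615  0.179 42.762 28.218  3.224] [325.  63.]
w [ 0.528  0.278 41.793 28.831 18.498] [121.  66.]
w [ 6.0200e-01 -1.8000e-02 -1.7159e+01  9.6675e+01  6.3951e+01] [494. 253.]
(130, 103) -54.7 54.7
(275, 101) -54.7 -41.1
(130, 98) -51.9 49.4
(275, 97) -52.6 -41.3
t [ 8.32000e-01 -1.24000e-01 -8.72290e+01  1.80933e+02  1.40373e+02] [328. 102.]
t [  0.855  -0.626  59.03  100.988  24.065] [505.  89.]
t [  0.805  -0.595  58.274 101.125  42.595] [496. 107.]
t [ 0.599 -0.328  6.156 96.362 60.106] [409. 180.]
t [ 6.0100e-01 -1.9000e-02 -1.7264e+01  9.6711e+01  5.9380e+01] [294. 183.]
spool 0.63 [[ 0.438 -0.015  0.05 ]]
jar 0.66 [[0.456 0.45  0.085]]
spray_can 0.7 [[0.706 0.06  0.17 ]]
wrench 0.67 [[ 0.549 -0.46   0.01 ]]
```

View pics/t15.png

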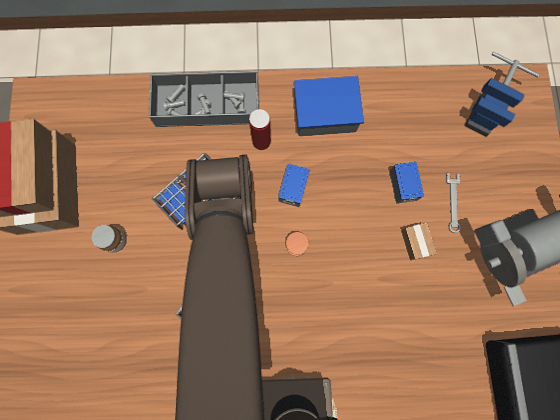

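```bash
python3 -c "
from plant import ctrl
print(ctrl.get_state()['contact_force'],ctrl.sign_off())"
```

```text
the job is handed in; nothing more can be done
[0.12649828 0.72918579 0.91100567] None
```

I pushed the two full tubs into the larger rack, one per bay, put the two empties back where they stood, and handed the job in at about 26 s. No verdict was reported.

**Weighing (upward pull felt on lifting):**

| Tub (first top picture) | Reading | Result |
|---|---|---|
| (409,180) | about 1 N | empty, set back down |
| (358,188) | about 6.5 N | full, left bay |
| (293,183) | about 1.4 N | empty, set back down |
| (359,236) | about 7 N | full, right bay |

**Last checks:**
- **Fit in the rack:** both full tubs are upright, and each was pushed until the force rose to between 16 and 24 N. That stop may have been the gripper against the front wire rather than the tub against the back rods.
- **Depth:** the near ends measure roughly level with the front wires, perhaps 2–3 mm beyond them. That is about 5 mm short of fully home, well within the 12 mm allowed. The wrist-camera readings disagreed with each other by about 3 mm.
- **Empties:** both are within about 2 mm of where they started.
- **Other things on the bench:** the spool, spray can, wrench and big tub measured within about 6 mm of their first positions. The jar read about 8 mm off in the network's estimate, but looks unmoved in the picture. The network did not report the carton in the last check; it too looks unmoved.
- **Gripper:** it was clear of everything at hand-in, with contact force near zero.

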